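Find the hidden drawer catch

TASK

The drawer is locked by a hidden catch: one of the four round inlays in the shelf top is really a push button. Feel along the row with a fingertip, press the one that gives until the drawer springs open by itself, then let go of it. Do not touch the drawer or its knob, and do not pick up or shift anything standing on the shelf.

Things in the scene. Friction and masses are not known exactly. Their poses are not given: they have to be found in the camera images.
- shelf: shallow wooden shelf unit, fixed, 280 mm deep (its x), 500 mm wide (its y), 115 mm high; origin at the centre of its underside, its front (drawer side) faces its -x. Its top is a flat board with a row of four round light wooden inlays near the front edge, alike to the eye.
- inlay1 (a point): centre of the upper face of inlay 1 of 4, counted from the shelf's +y end (inlays stand 85 mm apart, 80 mm in front of the shelf's centre, faces 113 mm above the work surface). Each is a 48 mm disc lying 2 mm below the board's top in a 50 mm hole. Three are fixed; one, which one is not known beforehand, is the sprung catch button. The point does not move with the button.
- inlay2 (a point): centre of the upper face of inlay 2 of 4, counted from the shelf's +y end (inlays stand 85 mm apart, 80 mm in front of the shelf's centre, faces 113 mm above the work surface). Each is a 48 mm disc lying 2 mm below the board's top in a 50 mm hole. Three are fixed; one, which one is not known beforehand, is the sprung catch button. The point does not move with the button.
- inlay3 (a point): centre of the upper face of inlay 3 of 4, counted from the shelf's +y end (inlays stand 85 mm apart, 80 mm in front of the shelf's centre, faces 113 mm above the work surface). Each is a 48 mm disc lying 2 mm below the board's top in a 50 mm hole. Three are fixed; one, which one is not known beforehand, is the sprung catch button. The point does not move with the button.
- inlay4 (a point): centre of the upper face of inlay 4 of 4, counted from the shelf's +y end (inlays stand 85 mm apart, 80 mm in front of the shelf's centre, faces 113 mm above the work surface). Each is a 48 mm disc lying 2 mm below the board's top in a 50 mm hole. Three are fixed; one, which one is not known beforehand, is the sprung catch button. The point does not move with the button.
- catch (a joint): how far the hidden catch button is pressed, m: 0 released, 0.006 fully down. It springs back; it starts to give at about 2 N, 4.5 N takes it fully down, and it frees the drawer at about 4 mm.
- drawer (a joint): how far the drawer is out, m: 0 shut (latched). When freed it springs by itself towards the shelf's -x within about a second, to 0.055, and stays there.
- drawer_knob (a point): outer face of the drawer's round steel knob, 32 mm across, which stands out 30 mm from the middle of the drawer's front board (464 mm wide, 84 mm high, 15 mm thick); 54 mm above the work surface. It moves with the drawer.
- cooker_weight: stainless pressure cooker weight, a turned steel piece 38 mm across and 54 mm high; stands loose on the shelf top behind the inlays, not part of the job; origin at the centre of its underside.
- ginger_jar: lidded ceramic ginger jar, 90 mm across and 126 mm high; stands loose on the shelf top behind the inlays, not part of the job; origin at the centre of its underside.
- spoon_set: three steel measuring spoons fanned on a ring, lying flat, about 125 mm long (its x axis, ring at -x), 90 mm wide and 10 mm high; stands loose on the shelf top behind the inlays, not part of the job; origin at the centre of its underside.
- spice_bottle: plastic spice bottle, 44 mm across and 100 mm high; stands loose on the shelf top behind the inlays, not part of the job; origin at the centre of its underside.
There are look-alikes about, which are no part of the job. There is more than one size of the spice_bottle; the one meant has the size given above.

How it is judged:
By the outcome, as a careful person would: the job done as asked, in the order asked, and still so for the second after the job is handed in, with the robot touching nothing.
It also fails if it takes over 48 s, if anything falls off the work surface, if the arm or the gripper's body presses on something with over 40 N, if the wrist force passes 120 N, or if a joint passes its speed limit or range.

ROBOT

A 7-joint arm with a two-finger parallel gripper is mounted at the origin on the work surface. World frame = base frame: x ahead of the robot, y to its left, z up, the work surface at z = 0. Lengths are in m, angles in rad, forces in N, time in s.
With the tool pointing down it reaches from about 0.35 to 0.9 m from the base axis. Payload 19.9 kg.
Tool frame: the origin (TCP) lies between the finger pads; the fingertips stand 19 mm ahead of it and the grasp point (between the pads) is the TCP; z points along the fingers, y is the direction in which the jaws open and shut (so a half turn about z gives the same grasp; the last joint's range is limited). The gripper opens to 94 mm and grips with 3 to 60 N. Pads are 16 mm wide; open, the fingers measure 119 mm over their backs; the gripper's body (75 mm by 177 mm) begins 78 mm behind the grasp point.
Start: joints at [-1.389, 0.417, -0.01, 1.614, 0.005, 1.111, -0.053], TCP at [0.139, 0.609, 0.224] pointing down, gripper open.
Joint ranges: [-2.81, 2.81], [-0.39, 2.02], [-1.27, 1.25], [0.06, 2.57], [-1.19, 4.33], [0.19, 2], [-2.82, 2.82]. Speed limits (rad/s): [1.89, 1.89, 2.39, 2.39, 3.01, 3.01, 3.01].

INTERFACE

Orientations are given as a 3x3 rotation matrix whose columns are the frame's x, y, z axes.
In Python, from rig import robot gives the robot as it stands. Calls block until the motion is done:
- robot.move_ptp(position, orientation): joint-space move of the TCP to a pose.
- robot.move_linear(position, velocity=0.15, frame=None, threshold=None): straight line of the TCP; frame=None keeps the orientation; velocity is the mean speed in m/s. With threshold (N) it stops when the force on the tool has changed by that much, and returns True; else False.
- robot.goto_joints(angles): joint-space move.
- robot.gripper_to(opening): finger opening in m; the grip force is fixed at half the most; returns when the fingers have stopped.
- robot.pause(seconds).
- robot.ik(position, orientation): joint angles nearest the present ones, or None.
- robot.get_state(): the state.
- robot.grab_frame(name): name is "scene" or "top" or "wrist"; returns the picture (400x640x3 uint8, red, green, blue); there is no depth.
- robot.camera_info(name): a dict with "fx", "fy", "cx", "cy" (pixels), "rvec" (rotation vector, rad) and "tvec" (3), from world to camera coordinates, as OpenCV has them. Camera axes: x right, y down, z forward; pixel columns grow to the right and rows downward; lengths in m; the calibration is good to about 2 mm. The wrist camera is an equidistant fisheye: a pixel r from the principal point sees the ray r / f radians off the axis. A picture is of the moment at which its call begins: read the wrist's pose just before it. camera_info takes no time and is no camera call; for the wrist camera it gives the pose at the moment of the call.
A pose or a line that the arm cannot do raises robot.PlanningError and nothing moves.
- robot.sign_off(): hands the job in, once; it reports no verdict.
The state is a dict: "time": time; "qpos": joint angles; "joint_vel": joint speeds; "effort": joint torques, N m; "ee_pos": TCP position; "tool_rot": TCP orientation; "force": force on the tool from outside, world axes, zero at the start; "moment": the same for the moment, N m; "opening": finger opening in m.
Only numpy, scipy, OpenCV 4.12 (cv2) and the standard library are available. Lean on these libraries where they do the work, as an engineer would, in place of code of your own. Each camera call takes 0.05 s, during which the arm holds its last target.

## Working session

There is one attempt and no reset: what is moved stays moved. The work goes in short steps, each a Python script; the robot and the scene stay as the last script left them, time stands still between calls to the robot, and variables do not carry over. Pictures are saved under pics/ and viewed, and the job is handed in when it is done.

```bash
mkdir -p pics; python3 - <<'E'
from rig import robot
import cv2
for n in ("scene","top"):
    im=robot.grab_frame(n); cv2.imwrite(f"pics/{n}0.png",im[:,:,::-1]); print(n,robot.camera_info(n))
s=robot.get_state();print(s)
E
```

```text
scene {'fx': 493.8615929644493, 'fy': 493.8615929644493, 'cx': 317.19290004929206, 'cy': 201.5285856485219, 'rvec': array([ 1.99676758,  1.79919207, -0.5006005 ]), 'tvec': array([-0.09108995, -0.49804189,  1.25347283])}
top {'fx': 499.26238348759426, 'fy': 499.26238348759426, 'cx': 324.1194584473681, 'cy': 197.22962895800956, 'rvec': array([ 2.18722177, -2.01681271,  0.216305  ]), 'tvec': array([-0.02028382,  0.65924825,  0.94867   ])}
{'time': 0.1, 'qpos': array([-1.38851678,  0.41790914, -0.01029058,  1.61408434,  0.00470999,
        1.11072442, -0.05299394]), 'joint_vel': array([-0.0010787 , -0.00125778,  0.0006892 , -0.0025596 ,  0.00156988,
        0.0016428 ,  0.00095692]), 'effort': array([ 8.30467507e-04, -8.52581835e+01,  6.39810786e-01, -4.26701152e+01,
       -4.89413564e-02,  1.63840625e-02,  1.42610361e-04]), 'ee_pos': array([0.13864742, 0.60910629, 0.22390357]), 'tool_rot': array([[-9.75067236e-01,  2.21909585e-01, -1.46204242e-04],
       [ 2.21909611e-01,  9.75066629e-01, -1.09231596e-03],
       [-9.98365048e-05, -1.09752563e-03, -9.99999393e-01]]), 'force': array([-0.5706702 , -0.51567191, -1.02054149]), 'moment': array([-0.00536734,  0.03170458,  0.01038276]), 'opening': 0.09388129996137932}
```

View pics/scene0.png

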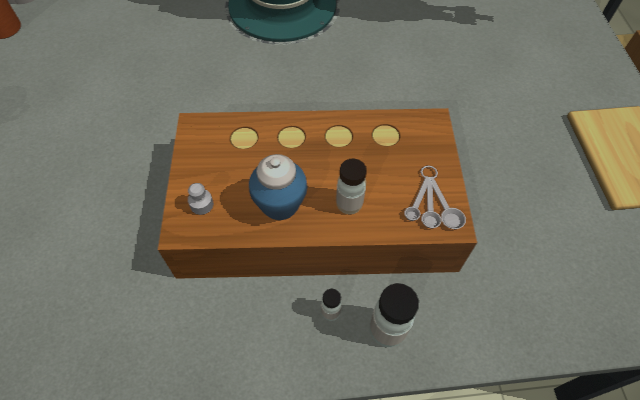

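View pics/top0.png

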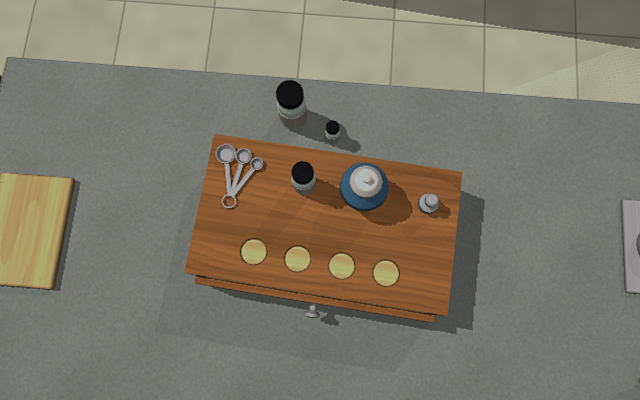

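Top view: inlays at about (253,252), (297,259), (341,266) and (386,273), with the knob at (313,311). Scene view: the same inlays at (385,135), (338,136), (291,137) and (244,138). Next I'll refine the centres and compare the two cameras.

```bash
cat > h.py <<'E'
import numpy as np,cv2
from rig import robot
def back(n,uv,z):
    c=robot.camera_info(n);R=cv2.Rodrigues(np.array(c['rvec']))[0];t=np.array(c['tvec'])
    d=R.T@np.array([(uv[0]-c['cx'])/c['fx'],(uv[1]-c['cy'])/c['fy'],1]);o=-R.T@t
    return o+d*(z-o[2])/d[2]
E
python3 - <<'E'
from h import *
for n,P in (("top",[(253,252),(297,259),(341,266),(386,273)]),("scene",[(385,135),(338,136),(291,137),(244,138)])):
    im=cv2.imread(f"pics/{n}0.png");hsv=cv2.cvtColor(im,cv2.COLOR_BGR2HSV)
    for p in P:
        h0=hsv[p[1],p[0]].astype(int)
        m=((abs(hsv[:,:,0].astype(int)-h0[0])<6)&(hsv[:,:,2]>120)).astype(np.uint8)
        k,l,st,ce=cv2.connectedComponentsWithStats(m)
        i=l[p[1],p[0]]
        print(n,h0,st[i],ce[i].round(1),back(n,ce[i],.113).round(4))
for p in [(216,135),(462,172),(449,315),(187,273)]: print(back("top",p,.115).round(3))
print("jar",back("top",(366,178),.24), "bottle",back("top",(302,171),.215),"cw",back("top",(429,200),.165))
print('ring',back('top',(229,202),.12))
E
```

```text
top [ 28  96 175] [242 246  24  18 312] [253.1 254. ] [0.5281 0.1586 0.113 ]
top [ 28  92 175] [285 253  25  18 318] [296.9 261. ] [0.5216 0.074  0.113 ]
top [ 28  95 175] [329 260  25  18 325] [340.9 268. ] [ 0.5152 -0.0106  0.113 ]
top [ 28  93 175] [374 267  25  18 324] [385.5 275.3] [ 0.5083 -0.0957  0.113 ]
scene [ 25 112 187] [372 126  27  15 335] [385.1 133.4] [0.527 0.159 0.113]
scene [ 25 110 187] [325 126  27  21 376] [338.2 135.4] [0.5229 0.0739 0.113 ]
scene [ 26 110 187] [278 127  27  14 295] [290.9 134.7] [ 0.5126 -0.0107  0.113 ]
scene [ 25 110 187] [230 128  28  21 410] [243.6 137.5] [ 0.5104 -0.0958  0.113 ]
[0.759 0.259 0.115]
[ 0.722 -0.235  0.115]
[ 0.445 -0.217  0.115]
[0.482 0.279 0.115]
jar [ 0.66134339 -0.03870801  0.24      ] bottle [0.67158105 0.07325868 0.215     ] cw [ 0.64874418 -0.16216727  0.165     ]
ring [0.62375551 0.21525445 0.12      ]
```

```bash
cat >> h.py <<'E'
I=[np.array(p) for p in [(.5315,.1588),(.525,.074),(.5185,-.0107),(.512,-.0957)]]
u=np.array([.0772,.997,0]);u/=np.linalg.norm(u)
z=np.array([0,0,-1.]);R=np.column_stack([np.cross(u,z),u,z])
def probe(i):
    robot.move_linear([*I[i],.128+.019],0.12)
    hit=robot.move_linear([*I[i],.1075+.019],0.015,threshold=6)
    s=robot.get_state();print(i+1,hit,"tip",s['ee_pos'][2]-.019,s['ee_pos'][:2],s['force'].round(2),round(s['time'],2));return hit,s
E
python3 - <<'E'
from h import *
print(np.linalg.det(R),R.round(3))
robot.gripper_to(0.0)
robot.move_ptp([*I[0],.2],R)
robot.move_linear([*I[0],.128+.019],0.12)
s=robot.get_state();print(s['ee_pos'],s['force'],s['opening'],s['time'])
im=robot.grab_frame("top"); cv2.imwrite("pics/top1.png",im[:,:,::-1])
im=robot.grab_frame("scene"); cv2.imwrite("pics/scene1.png",im[:,:,::-1])
E
```

```text
1.0 [[-0.997  0.077  0.   ]
 [ 0.077  0.997  0.   ]
 [ 0.     0.    -1.   ]]
[0.53170469 0.15897158 0.14737119] [-0.11422005 -0.98101884  0.42496567] 0.0003133839557587225 4.25
```

View pics/top1.png

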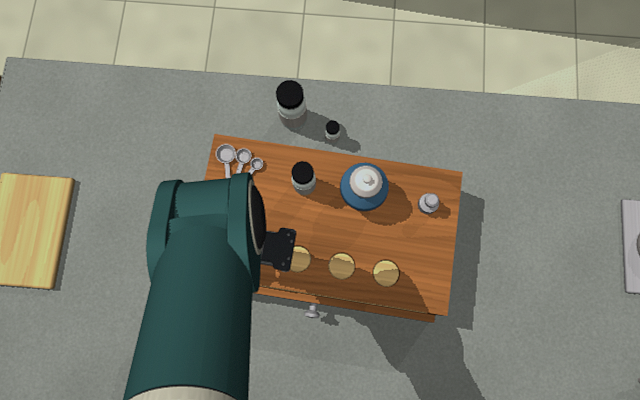

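View pics/scene1.png

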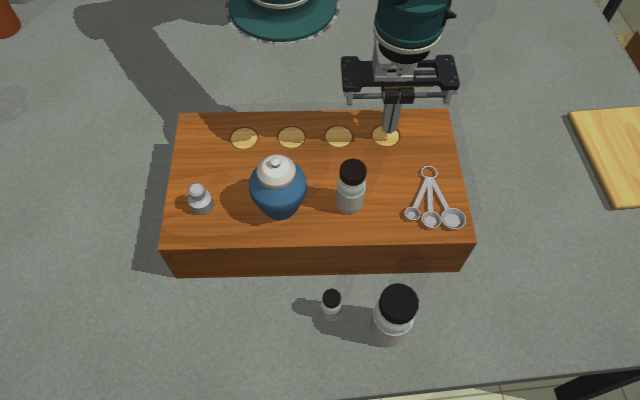

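The scene view shows the closed fingertips just above the first inlay, near (388,132), and the gripper is well clear of the objects. Next is the first probe.

```bash
python3 - <<'E'
from h import *
hit,s=probe(0)
E
```

```text
1 True tip 0.11328512785113105 [0.53147375 0.15882076] [-0.93 -0.57  8.3 ] 5.54
```

Inlay 1 is rigid: 8 N with the tip at 113.3 mm. I'll lift straight up and probe the next ones, stopping at the first that gives.

```bash
python3 - <<'E'
from h import *
prev=0
for i in (1,2,3):
    robot.move_linear([*I[prev],.128+.019],0.08)
    hit,s=probe(i); prev=i
    if s['ee_pos'][2]-.019<.1115:
        robot.pause(0.3); s=robot.get_state(); print(s['ee_pos'][2]-.019,s['force'].round(2))
        im=robot.grab_frame("top"); cv2.imwrite("pics/top2.png",im[:,:,::-1]); break
E
```

```text
2 True tip 0.11330337379328263 [0.52499755 0.07401318] [-0.3  -0.53  6.86] 7.68
3 True tip 0.11328233614725146 [ 0.518481   -0.01068729] [-1.81 -0.38  6.83] 9.82
4 False tip 0.10756694808119259 [ 0.51200881 -0.09568949] [-1.07  0.76  4.52] 12.54
0.10751285625700514 [-2.12  0.73  4.17]
```

View pics/top2.png

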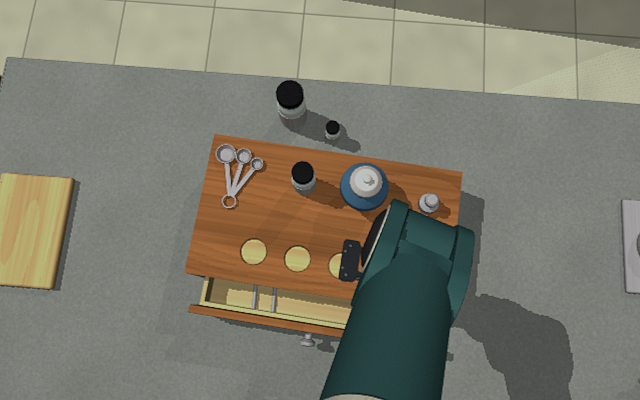

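Inlay 4 gave: the tip reached 107.5 mm at about 4.5 N. The picture shows the drawer open, with the knob now at about (308,341). I'll let go and check.

```bash
python3 - <<'E'
from h import *
robot.pause(0.8)
robot.move_linear([*I[3],.21],0.1)
robot.move_linear([.43,-.25,.26],0.2)
robot.pause(0.3)
s=robot.get_state();print(s['ee_pos'],s['force'].round(2),s['time'])
for n in ("top","scene"):
    cv2.imwrite(f"pics/{n}3.png",robot.grab_frame(n)[:,:,::-1])
a=back("top",(313,311),.054);b=back("top",(308,341),.054);print(a,b,np.linalg.norm(a-b))
E
```

```text
[ 0.43022318 -0.24955957  0.25983446] [-0.68 -0.7  -0.16] 16.0333
[0.43094885 0.03671554 0.054     ] [0.37318604 0.04155213 0.054     ] 0.05796494341092036
```

View pics/top3.png

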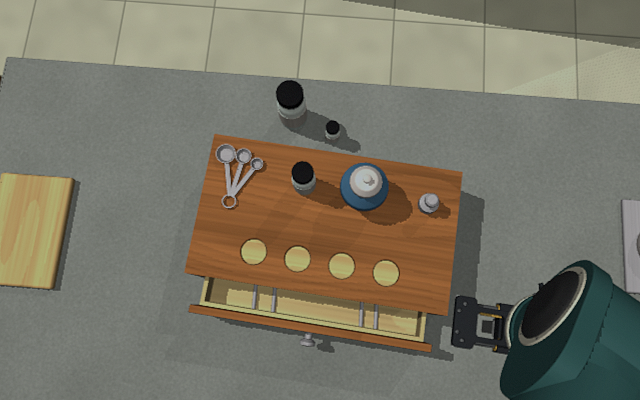

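View pics/scene3.png

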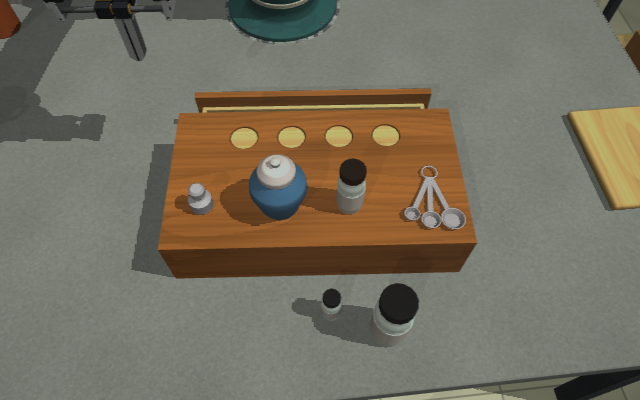

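The drawer is fully open: the knob sits at (308,341) in the top view, about 58 mm out by pixel estimate. The objects on the shelf are at their original pixels and the arm is clear.

```bash
python3 -c "
from rig import robot
robot.sign_off()"
```

```text
the job is handed in; nothing more can be done
```

The drawer is open, and I handed the job in at about 16 s of the 48 s allowed. The catch button is inlay 4.

- **Feeling along the row:** I used the closed fingertips. Inlays 1 to 3 were rigid, stopping the tip at 113.3 mm under 7–8 N. Inlay 4 gave way to 107.5 mm (about 5.5 mm of travel) at about 4.5 N, and the drawer sprang open.
- **Letting go:** I lifted straight up off the button and moved the arm clear to the side. The tool force was back to about zero (under 1 N per axis).
- **Last check:** The final pictures show the drawer still open, about 58 mm by a rough pixel estimate against the nominal 55 mm. Everything on the shelf looks unmoved, and the drawer and knob were not touched. No check failed.

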